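Mesh a splined yoke onto a gearbox shaft and set it to the index line

TASK

Fit the universal-joint yoke onto the splined shaft of the blue gearbox: set it on bore down, press lightly and rock it round until the teeth mesh, then push it fully home so that it pushes the red seal ring down and sits flat on the gland. Then turn it together with the stiff shaft until its two ears are in line with the yellow index line on the gearbox, and let go. Be gentle, never force tooth ends against one another, and leave the other things on the bench where they are.

Things in the scene. Friction and masses are not known exactly. Their poses are not given: they have to be found in the camera images.
- gearbox: Blue gearbox, bolted to the bench where it stands: foot 100 x 126 mm, housing 92 x 92 x 53 mm. Origin: centre of its underside; z up. A splined steel shaft stands upright on its z axis in a round aluminium gland (60 mm outer diameter, flat rim 60 mm above the bench). The yellow index line runs along the gearbox's own y axis on both sides of the shaft.
- gland (a point): Shaft axis at the gland rim, axes as the gearbox. The yoke's lower face lies on this rim when home. A red seal ring (41 mm outer, 35 mm inner diameter) stands 7 mm proud of the rim; it takes about 8 N to push flush, more than the yoke's weight, and stays where pushed. Teeth meshed, the yoke slides freely down to the ring.
- shaft_ends (a point): Shaft axis 24 mm above the rim, axes as the gearbox. The upper tooth ends stand 18 to 28 mm above the rim, differently each time: find them by touch. 6 teeth 6.2 mm wide, tips on 32 mm, core on 21 mm diameter; tapered nose 4 mm higher. Tooth angle random, not measured, repeats each 60 degrees. Turns without stop, stiffly (0.2 N m): stays put while the yoke is rocked lightly on it.
- shaft_low (a point): Shaft axis 13 mm above the rim: lower than this tooth ends cannot be pressed, so a yoke this low has meshed. The shaft is sprung along its axis: pressed on the tooth ends it gives 5 mm, about 5 N at first touch, 14 N at the end, then is rigid. When the teeth mesh the spring pushes it back up and the force falls away. Axes as the gearbox.
- yoke: Aluminium yoke, 84 mm tall, about 0.3 kg, loose, upright on the bench, bore down. Origin: centre of its lower face, z up. Hub 48 mm diameter, 44 mm high; splined bore open below, 36 mm deep: 6 slots to 36 mm diameter (one along +x, every 60 degrees) between 6 teeth 4.8 mm wide with tips on 24 mm diameter. About 4 degrees of play each way on the shaft.
- ears (a point): On the yoke's axis 66 mm above its lower face, axes as the yoke: where to grip. Two upright ears at +y and -y, 30 mm wide (x), 9 mm thick, from 44 to 84 mm height, flat outer faces 44 mm apart across y; yellow marks on top. In line: the yoke's y axis along the gearbox's y axis, either ear at either end. The shaft never starts where the yoke would mesh in line.
- maple_block: bystander: pale wood block 52 x 170 x 30 mm; origin under its centre
- pliers: bystander: pliers with red handles, 49 x 164 x 11 mm, lying at the left; origin under its centre
- screw_jar: bystander: white jar with grey lid, 60 mm diameter, 73 mm high; origin under its centre
- try_square: bystander: try square 111 x 146 x 14 mm lying at the right; origin under its centre
- green_tape: bystander: green roll of tape, 73 mm diameter, 18 mm high; origin under its centre

How it is judged (in metres and radians):
On the way:
1. the yoke is meshed and fully home on the gland (z of yoke in the frame of gland below 0.002 m and horizontal distance between yoke and gland below 0.004 m and angle between yoke's own z axis and vertical below 0.08 rad), for 0.2 s.
At the end, for the whole second after the job is handed in: The yoke sits upright (within 0.08 rad) on the shaft, its lower face within 2 mm of the gland rim and its axis within 4 mm of the shaft's, its ears within 0.12 rad (7 degrees) of the index line either way round; it is released and at rest (all of step 1 and angle between the y axis of yoke and the y axis of gearbox, either way round below 0.12 rad and linear speed of yoke below 0.01 m/s and contact force between the fingers and yoke below 0.1 N); the robot touches nothing.
It fails at once if the yoke is forced against the gearbox, its shaft or ring with more than 60 N (contact force between yoke and gearbox above 60 N).
It fails at once if a bystander is moved by more than 30 mm (distance of any of maple_block, pliers, screw_jar, try_square, green_tape from where it was at the start of the episode above 0.03 m).
It also fails if it takes over 61 s, if anything falls off the work surface, if the arm or the gripper's body presses on something with over 40 N, if the wrist force passes 120 N, or if a joint passes its speed limit or range.

ROBOT

A 6-joint arm with a two-finger parallel gripper is mounted at the origin on a cart in front of the work surface, level with it; the furniture and walls round the work are solid. World frame = base frame: x ahead of the robot, y to its left, z up, the work surface at z = 0. Lengths are in m, angles in degrees, forces in N, time in s.
With the tool pointing down it reaches from about 0.375 to 0.9 m from the base axis. Payload 3.1 kg.
Tool frame: the origin (TCP) lies on the centre line of the jaws, within the pads' length; the fingertips stand 17 mm ahead of it and the grasp point (between the pads) lies 2 mm behind it; z points along the fingers, y is the line along which they close (so a half turn about z gives the same grasp; the last joint's range is limited). The gripper opens to 87 mm and grips with 3 to 60 N. Pads are 19 mm wide; open, the fingers measure 117 mm over their backs; the gripper's body (75 mm by 190 mm) begins 51 mm behind the grasp point.
Start: joints at [66.95, 30.224, 82.088, -0, 67.689, -10.227], TCP at [0.139, 0.609, 0.24] pointing down, gripper open.
Joint ranges: [-176.69, 176.69], [-43.24, 126.21], [12.49, 139.97], [-82, 262], [0, 151.66], [-163.58, 163.58]. Speed limits (degrees/s): [159.86, 159.86, 180, 180, 180, 180].

INTERFACE

Orientations are given as a 3x3 rotation matrix whose columns are the frame's x, y, z axes.
In Python, from rig import bot, imaging, finder gives the robot as it stands. The module is installed in compiled form; this text tells all that it offers.
- The arm moves only by the tool play_rows, never from a script. Its argument "motion" is a list that holds one entry, the list of rows, each a list of 6 numbers: the shift along the tool's x, y, z in a scale on which 1.0 is 1 m, then the turn, a rotation vector about the tool's x, y, z in parts of the range, where 1.0 means pi rad. In form: [[[dx, dy, dz, wx, wy, wz], ...]]. A call has 1 to 8 rows; each row is the pose to reach, as a shift and turn from the pose commanded when the call began, along the tool's axes at that moment; what a row does not reach only later rows make up. A row lasts 1/12 s, in which the tool goes at most 41.7 mm and 7.16 degrees, less where a joint would pass 70% of its speed; a pose out of reach is approached as far as the arm can. A shift or turn number past 1, either way, is cut back to 1. A call with a gripper value outside its range is refused whole. "fingers" is the finger opening in m, from 0 to 0.087, set as the call begins (left out, the last holds). The fingers move at their own pace and stop on an object; the grip force is fixed at half the most. Time passes only in rows, so rows that repeat a pose let the fingers close. It gives the time, the measured TCP pose, the force, the opening and the grip force at its end, in the units of the state.
- bot.read_state(): the state, without advancing time (a new reading comes with each control period).
- imaging.capture(name): name is "scene" or "side" or "wrist"; returns a dict with "frame" (400x640x3 uint8, red, green, blue), "camera_matrix" (3x3 intrinsics, pixels), "R" (3x3) and "t" (3): a world point X has camera coordinates R X + t. Camera axes: x right, y down, z forward; pixel columns grow to the right and rows downward; lengths in m; the calibration is good to about 2 mm. A picture is of the moment at which its call begins. There is no depth.
- bot.hand_in(): hands the job in; it is judged then, once.
Trained networks look in the newest picture that a camera, given by its name, has taken for a name from the list of things; names that differ only in an ending like _2 or _b are one class to them, and where a whole thing is asked for, a point or a joint stands for the part that bears it (a point fixed in the world has none). Each returns a list of dicts, best first, with "confidence" (0 to 1); they miss things now and then, are a little off and sometimes report something else, mostly with a low value. They report only what shows in the picture. A call takes as long as a camera call.
- finder.recognise(camera, name): "at" ([x, y, z] in m, in world coordinates, good to about 4 mm: the middle of the surface that is visible of it).
- finder.outline_of(camera, name): "pixels" (400x640 bool, what is visible of it).
The state is a dict: "time_s": time; "joint_positions": joint angles; "qvel": joint speeds; "tau": joint torques, N m; "position": TCP position; "tcp_rot": TCP orientation; "force": force on the tool from outside, world axes, zero at the start; "moment": the same for the moment, N m; "opening": opening from 0.0 (shut) to 1.0 (fully open); "grasp_force": force on a finger pad.
Only numpy, scipy, OpenCV 4.12 (cv2) and the standard library are available. Lean on these libraries where they do the work, as an engineer would, in place of code of your own. Each camera call takes 0.05 s, during which the arm holds its last target. There are 200 camera calls.

## Working session

There is one attempt and no reset: what is moved stays moved. The work goes in short steps, Python scripts to look and compute and a tool call to move; the robot and the scene stay as the last step left them, time stands still between calls to the robot, and variables do not carry over. Pictures are saved under pics/ and viewed, at most 10 in all, crops included, and the job is handed in when it is done.

Besides the shell and the picture viewer there is one more tool, called after "Request:" as a command line: name --argument value ..., lists and objects as JSON in quotes. play_rows: Moves the arm, as the interface text tells. Its arguments: {"type":"object","properties":{"motion":{"type":"array"},"fingers":{"type":"number"}},"required":["motion"]}

```bash
mkdir -p pics; ls; python3 - <<'E'
from rig import bot, imaging, finder
import cv2,numpy as np
s=bot.read_state(); print({k:np.round(v,3).tolist() for k,v in s.items()})
for c in ["scene","side","wrist"]:
    d=imaging.capture(c); cv2.imwrite(f"pics/{c}0.png",d["frame"][:,:,::-1])
    np.savez(f"{c}0.npz",K=d["camera_matrix"],R=d["R"],t=d["t"],f=d["frame"])
    print(c,(-d["R"].T@d["t"]).round(3))
    for n in ["gearbox","gland","yoke","ears","shaft_ends","maple_block","screw_jar","green_tape","pliers","try_square"]:
        r=finder.recognise(c,n)
        print(n,[(np.round(x["at"],3).tolist(),round(x["confidence"],2)) for x in r[:2]])
E
```

```text
pics
{'time_s': 0.0, 'joint_positions': [66.95, 30.278, 82.156, -0.0, 67.689, -10.228], 'qvel': [-0.042, 0.046, 0.057, 0.028, 0.026, 0.103], 'tau': [-0.0, -44.004, -17.659, 0.063, 0.058, -0.0], 'position': [0.138, 0.609, 0.239], 'tcp_rot': [[-0.975, 0.222, -0.001], [0.222, 0.975, -0.002], [0.0, -0.002, -1.0]], 'force': [-0.135, 0.098, -0.177], 'moment': [0.051, 0.012, 0.002], 'grasp_force': 0.0, 'opening': 0.999}
scene [ 0.025 -0.692  1.05 ]
gearbox [([0.521, 0.129, 0.051], 0.74)]
gland [([0.515, 0.132, 0.046], 0.64)]
yoke [([0.498, -0.162, 0.046], 0.7), ([0.513, 0.361, 0.01], 0.5)]
ears [([0.498, -0.162, 0.045], 0.83)]
shaft_ends [([0.518, 0.131, 0.05], 0.84), ([0.497, -0.162, 0.044], 0.25)]
maple_block [([0.49, 0.518, 0.03], 0.72)]
screw_jar [([0.587, 0.424, 0.053], 0.72), ([0.52, -0.394, 0.009], 0.56)]
green_tape [([0.579, -0.349, 0.017], 0.62), ([0.583, 0.424, 0.054], 0.54)]
pliers [([0.514, 0.358, 0.011], 0.57)]
try_square [([0.52, -0.392, 0.01], 0.92)]
side [ 0.345 -1.016  0.924]
gearbox []
gland [([0.529, 0.116, 0.043], 0.83)]
yoke [([0.505, -0.171, 0.042], 0.76)]
ears [([0.501, -0.172, 0.043], 0.69)]
shaft_ends [([0.534, 0.121, 0.046], 0.86)]
maple_block [([0.493, 0.518, 0.03], 0.9)]
screw_jar [([0.589, 0.417, 0.052], 0.81)]
green_tape [([0.582, -0.351, 0.02], 0.56), ([0.525, -0.397, 0.006], 0.33)]
pliers [([0.512, 0.361, 0.012], 0.75), ([0.526, 0.117, 0.048], 0.59)]
try_square [([0.526, -0.397, 0.008], 0.57)]
wrist [0.066 0.626 0.385]
gearbox []
gland []
yoke []
ears []
shaft_ends []
maple_block []
screw_jar []
green_tape []
pliers []
try_square []
```

```bash
cat > u.py <<'E'
import numpy as np,cv2
def load(n):
    d=np.load(n+".npz"); return d
def proj(d,X):
    c=d["R"]@np.asarray(X,float)+d["t"]; p=d["K"]@c; return p[:2]/p[2]
def ray(d,uv):
    o=-d["R"].T@d["t"]; v=d["R"].T@np.linalg.solve(d["K"],[uv[0],uv[1],1]); return o,v/np.linalg.norm(v)
def atz(d,uv,z):
    o,v=ray(d,uv); return o+v*(z-o[2])/v[2]
def tri(obs):
    A=np.zeros((3,3));b=np.zeros(3);L=[]
    for d,uv in obs:
        o,v=ray(d,uv);P=np.eye(3)-np.outer(v,v);A+=P;b+=P@o;L.append((P,o))
    X=np.linalg.solve(A,b); return X,[np.linalg.norm(P@(X-o)) for P,o in L]
def crop(d,cx,cy,w,h,s):
    x,y=int(cx-w/2),int(cy-h/2); 
    return x,y,cv2.resize(d["f"][max(y,0):y+h,max(x,0):x+w,::-1],None,fx=s,fy=s,interpolation=cv2.INTER_CUBIC)
E
python3 - <<'E'
from u import *
a=[]
for c in ["scene","side"]:
    d=load(c+"0"); row=[]
    for X in [(.53,.125,.05),(.5,-.167,.045)]:
        p=proj(d,X); x,y,i=crop(d,p[0],p[1],100,74,4); print(c,X,p.round(),x,y); row.append(i[:296,:400])
    a.append(np.hstack(row))
cv2.imwrite("pics/crops0.png",np.vstack(a))
E
```

```text
scene (0.53, 0.125, 0.05) [297. 200.] 246 163
scene (0.5, -0.167, 0.045) [349. 267.] 298 229
side (0.53, 0.125, 0.05) [314. 196.] 263 158
side (0.5, -0.167, 0.045) [320. 251.] 270 213
```

View pics/crops0.png

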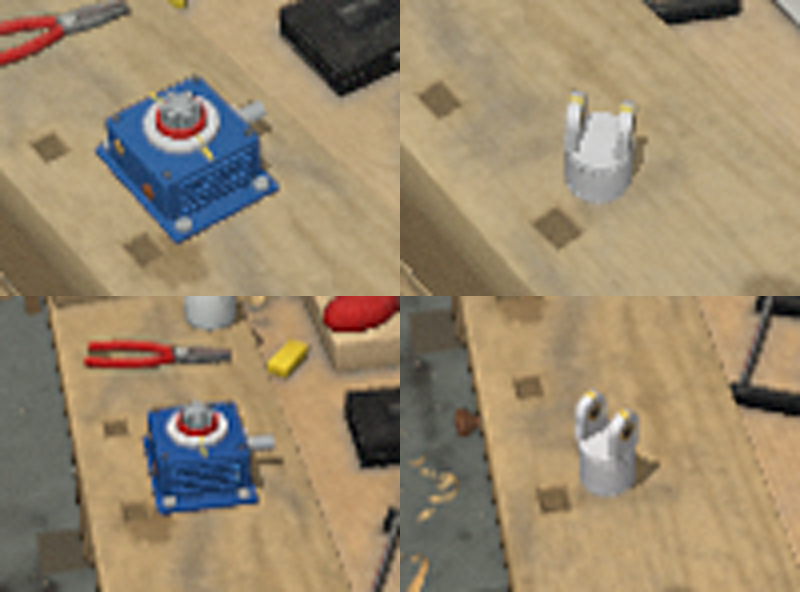

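View pics/scene0.png

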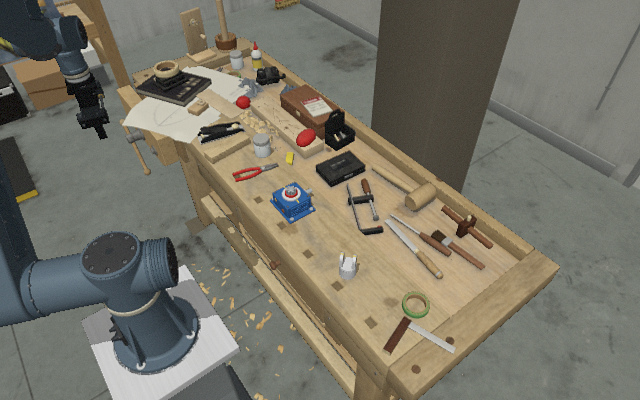

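```bash
cat >> u.py <<'E'
from scipy.spatial.transform import Rotation as Ro
def snap(c,n):
    from rig import imaging
    d=imaging.capture(c); np.savez(n,K=d["camera_matrix"],R=d["R"],t=d["t"],f=d["frame"]); return d["frame"],load(n)
def st():
    from rig import bot
    s=bot.read_state(); return s,np.array(s["position"]),np.array(s["tcp_rot"])
def yawR(deg):  # tool down, tool y axis at world angle deg
    a=np.radians(deg); y=np.array([np.cos(a),np.sin(a),0]); z=np.array([0,0,-1.]); return np.c_[np.cross(y,z),y,z]
def row(p,R,P,Rt):
    return np.r_[(R.T@(P-p)).round(4),Ro.from_matrix(R.T@Rt).as_rotvec(degrees=True).round(2)]
E
python3 - <<'E'
from u import *
S,D=load("scene0"),load("side0"); W=load("wrist0"); s,p,R=st()
o=-W["R"].T@W["t"]; print("cam in tool",R.T@(o-p),"\naxes",(R.T@W["R"].T).round(3),W["K"].round(1))
e1=tri([(S,(342.2,253.2)),(D,(317.5,238))]); e2=tri([(S,(354.7,255.2)),(D,(326.3,242.7))]); print(e1,e2,(e1[0]+e2[0])/2,np.degrees(np.arctan2(*(e2[0]-e1[0])[[1,0]])))
# index line ends: gearbox
i1=(S,(246+154/4,163+96/4));i2=(S,(246+208/4,163+155/4))
a,b=atz(*i1,.053),atz(*i2,.053);print(a,b,np.degrees(np.arctan2(*(b-a)[[1,0]])))
print(tri([(S,(246+181/4,163+115/4)),(D,(263+198/4,158+(415-296)/4))]))
print("tool y yaw",np.degrees(np.arctan2(R[1,1],R[0,1])))
E
```

```text
cam in tool [ 0.07473603  0.00029957 -0.14514449] 
axes [[ 0.    -0.962 -0.273]
 [ 1.     0.    -0.   ]
 [ 0.    -0.273  0.962]] [[305.2   0.  322. ]
 [  0.  305.2 193.6]
 [  0.    0.    1. ]]
(array([ 0.4966203 , -0.14129517,  0.08055514]), [np.float64(0.001603938213601324), np.float64(0.0016039382136014534)]) (array([ 0.52114069, -0.16523519,  0.07709106]), [np.float64(0.001493602812769947), np.float64(0.0014936028127698882)]) [ 0.50888049 -0.15326518  0.0788231 ] -44.313847336292284
[0.5306071  0.19524467 0.053     ] [0.52748955 0.11477423 0.053     ] -92.21861835634014
(array([0.52948063, 0.15256357, 0.06813456]), [np.float64(0.0015972262431019246), np.float64(0.0015972262431018388)])
tool y yaw 77.17808509503861
```

```bash
python3 - <<'E'
from u import *
s,p,R=st(); print(row(p,R,np.array([.55,.08,.175]),yawR(16)))
E
```

```text
[-0.5185 -0.4249  0.0646 -0.      0.     61.18  ]
```

The rows are not in the units I measure in: turns go in shares of pi rad. I convert before sending: 61 degrees / 180 = 0.3389.

Request:
play_rows --motion '[[[-0.5185,-0.425,0.065,0,0,0.3389],[-0.5185,-0.425,0.065,0,0,0.3389],[-0.5185,-0.425,0.065,0,0,0.3389],[-0.5185,-0.425,0.065,0,0,0.3389],[-0.5185,-0.425,0.065,0,0,0.3389],[-0.5185,-0.425,0.065,0,0,0.3389],[-0.5185,-0.425,0.065,0,0,0.3389],[-0.5185,-0.425,0.065,0,0,0.3389]]]'

```text
time_s: 2.32
position: [0.3432, 0.3459, 0.2075]
tcp_rot: [[-0.335, 0.942, 0.001], [0.942, 0.335, 0.0], [0.0, 0.001, -1.0]]
force: [0.1, 0.1, -0.3]
opening: 0.995
grasp_force: 0.0
```

```bash
python3 - <<'E'
from u import *
s,p,R=st(); print(p,R.round(3),row(p,R,np.array([.55,.08,.175]),yawR(16)))
E
```

```text
[0.3431705  0.34585518 0.20752117] [[-0.335  0.942  0.001]
 [ 0.942  0.335  0.   ]
 [ 0.     0.001 -1.   ]] [-0.3198  0.1059  0.0326  0.05   -0.01    3.55  ]
```

Converted, 3.5 degrees / 180 = 0.0194.

Request:
play_rows --motion '[[[-0.32,0.106,0.0325,0,0,0.0194],[-0.32,0.106,0.0325,0,0,0.0194],[-0.32,0.106,0.0325,0,0,0.0194],[-0.32,0.106,0.0325,0,0,0.0194],[-0.32,0.106,0.0325,0,0,0.0194],[-0.32,0.106,0.0325,0,0,0.0194],[-0.32,0.106,0.0325,0,0,0.0194],[-0.32,0.106,0.0325,0,0,0.0194]]]'

```text
time_s: 2.98
position: [0.5486, 0.0847, 0.1754]
tcp_rot: [[-0.282, 0.96, 0.001], [0.96, 0.282, 0.0], [-0.0, 0.001, -1.0]]
force: [0.3, 0.5, 0.8]
opening: 0.999
grasp_force: 0.0
```

```bash
python3 - <<'E'
from u import *
f,d=snap("wrist","w1"); s,p,R=st(); print(p)
q=proj(d,(.53,.15,.08)); print(q, -d["R"].T@d["t"])
x,y,i=crop(d,q[0],q[1],160,120,5); print(x,y); cv2.imwrite("pics/w1.png",i)
E
```

```text
[0.55561866 0.07840698 0.17526511]
[322.5366867  116.64643743] [0.52772115 0.15685785 0.32048459]
242 56
```

View pics/w1.png

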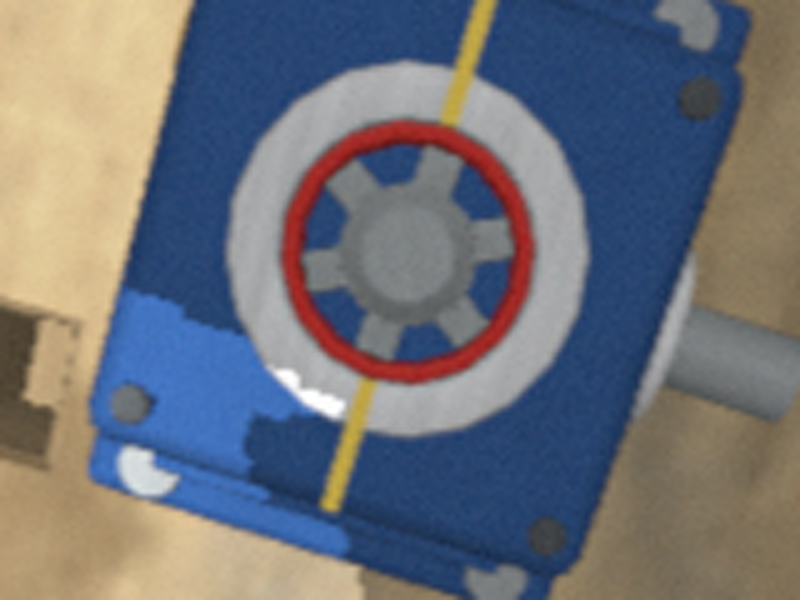

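```bash
python3 - <<'E'
from u import *
d=load("w1"); S=load("scene0"); D=load("side0")
c=lambda u,v:(242+u/5,56+v/5)
ang=lambda a,b:np.degrees(np.arctan2(*(b-a)[[1,0]]))
G=atz(d,c(408,248),.060);print("gland",G)
r1=atz(d,c(228,245),.06);r2=atz(d,c(588,250),.06);print("dia",np.linalg.norm(r1-r2))
print("tip", atz(d,c(408,255),.09), "ring",atz(d,c(408,252),.067))
for a,b in [((440,160),(377,335)),((495,238),(320,270)),((350,180),(470,325))]:
    A,B=atz(d,c(*a),.084),atz(d,c(*b),.084); print(ang(A,B)%60,np.linalg.norm(A-B),(A+B)/2)
print("index",ang(atz(d,c(485,0),.053),atz(d,c(333,510),.053)))
print("tri gland",tri([(d,c(408,250)),(S,(246+181/4,163+122/4)),(D,(263+198/4,158+(424-296)/4))]))
# next look at the yoke: camera above yoke
Y=np.array([.509,-.155,0]); s,p,R=st(); Rt=yawR(-44); P=Y-Rt[:,0]*.06; P[2]=.2; print(p,P,row(p,R,P,Rt))
E
```

```text
gland [0.52854611 0.15810532 0.06      ]
dia 0.05904275214335585
tip [0.52872779 0.15702443 0.09      ] ring [0.52869774 0.1574831  0.067     ]
25.90138246539634 0.026724105182627286 [0.52850687 0.15787895 0.084     ]
26.344650042126858 0.026477903453386246 [0.5286088  0.15712889 0.084     ]
27.142326888992883 0.027439611251279753 [0.52908226 0.15736357 0.084     ]
index -90.76327295075313
tri gland (array([0.5300449 , 0.15720794, 0.0547411 ]), [np.float64(0.0015205799373524736), np.float64(0.0010088611314128036), np.float64(0.0009920924689576544)])
[0.55561866 0.07840698 0.17526511] [ 0.4673205  -0.19816039  0.2       ] [-2.413e-01 -1.615e-01 -2.430e-02  6.000e-01  1.300e-01  6.014e+01]
```

Converted, 60 degrees / 180 = 0.3333.

Request:
play_rows --motion '[[[-0.241,-0.1615,-0.024,0,0,0.3333],[-0.241,-0.1615,-0.024,0,0,0.3333],[-0.241,-0.1615,-0.024,0,0,0.3333],[-0.241,-0.1615,-0.024,0,0,0.3333],[-0.241,-0.1615,-0.024,0,0,0.3333],[-0.241,-0.1615,-0.024,0,0,0.3333],[-0.241,-0.1615,-0.024,0,0,0.3333],[-0.241,-0.1615,-0.024,0,0,0.3333]]]'

```text
time_s: 3.7
position: [0.4602, -0.1976, 0.2005]
tcp_rot: [[0.665, 0.747, 0.003], [0.747, -0.665, -0.006], [-0.002, 0.006, -1.0]]
force: [1.1, 0.2, 0.5]
opening: 0.998
grasp_force: 0.0
```

```bash
python3 - <<'E'
from u import *
snap("wrist","w2");f,d=snap("wrist","w2"); s,p,R=st(); print(p, -d["R"].T@d["t"],np.degrees(np.arctan2(R[1,1],R[0,1])))
q=proj(d,(.509,-.155,.05)); print(q)
x,y,i=crop(d,q[0],q[1],160,120,5); print(x,y); cv2.imwrite("pics/w2.png",i)
E
```

```text
[ 0.46014553 -0.19199725  0.19973819] [ 0.51034801 -0.13798318  0.34523028] -41.146265195439504
[332.2013838  121.47929415]
252 61
```

View pics/w2.png

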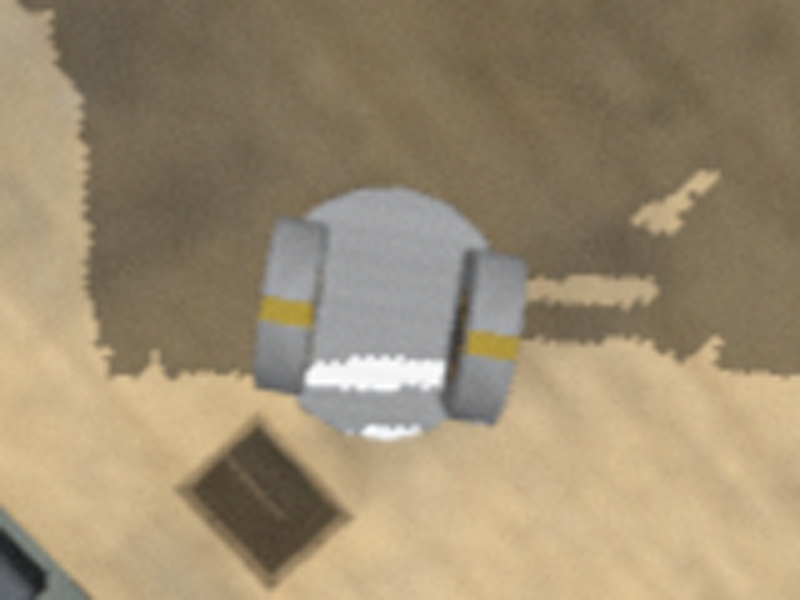

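```bash
python3 - <<'E'
from u import *
d=load("w2"); S=load("scene0"); D=load("side0")
c=lambda u,v:(252+u/5,61+v/5)
ang=lambda a,b:np.degrees(np.arctan2(*(b-a)[[1,0]]))
A,B=atz(d,c(259,311),.084),atz(d,c(520,346),.084); print(A,B,np.linalg.norm(A-B),(A+B)/2,ang(A,B))
A2,B2=atz(d,c(286,311),.084),atz(d,c(493,346),.084); print(np.linalg.norm(A2-B2),(A2+B2)/2)
print(tri([(d,c(286,311)),(S,(342.2,253.2)),(D,(317.5,238))]),tri([(d,c(493,346)),(S,(354.7,255.2)),(D,(326.3,242.7))]))
Y=(A+B)/2; s,p,R=st(); yw=ang(A,B); 
for z in (.13,.066): print(row(p,R,np.array([*Y[:2],z]),yawR(yw)))
E
```

```text
[ 0.49057156 -0.13826101  0.084     ] [ 0.51933351 -0.17175377  0.084     ] 0.044147655868981193 [ 0.50495253 -0.15500739  0.084     ] -49.345623159009726
0.035196181960120754 [ 0.50494093 -0.15499681  0.084     ]
(array([ 0.49539033, -0.14190813,  0.08180564]), [np.float64(0.001709752401019823), np.float64(0.0020316974300246446), np.float64(0.0016489203816321802)]) (array([ 0.51815868, -0.16902462,  0.08215573]), [np.float64(0.0021665944831692286), np.float64(0.0022960546751266643), np.float64(0.0022512888680317855)])
[ 0.0573  0.0093  0.0698  0.05   -0.02    8.2   ]
[ 0.0573  0.0093  0.1338  0.05   -0.02    8.2   ]
```

Converted, 8.2 degrees / 180 = 0.0456.

Request:
play_rows --motion '[[[0.0573,0.0093,0.06,0,0,0.0389],[0.0573,0.0093,0.07,0,0,0.0456],[0.0573,0.0093,0.07,0,0,0.0456],[0.0573,0.0093,0.07,0,0,0.0456],[0.0573,0.0093,0.07,0,0,0.0456],[0.0573,0.0093,0.07,0,0,0.0456]]]'

```text
time_s: 4.3
position: [0.5051, -0.1527, 0.1305]
tcp_rot: [[0.754, 0.656, 0.001], [0.656, -0.754, -0.001], [0.0, 0.001, -1.0]]
force: [-0.0, 0.4, -0.3]
opening: 0.997
grasp_force: 0.0
```

```bash
python3 - <<'E'
from u import *
s,p,R=st(); print(p,row(p,R,np.array([.505,-.155,.066]),yawR(-49.3)),s["force"],s["joint_positions"])
E
```

```text
[ 0.5051351  -0.15274586  0.13047194] [-0.0016  0.0015  0.0645  0.07   -0.01    0.33  ] [-0.02062897  0.44924624 -0.26935345] [-2.89583509e+01  3.20562841e+01  1.01785060e+02 -2.07317832e-02
  4.60856654e+01  2.00274251e+01]
```

Converted, 0.3 degrees / 180 = 0.0017.

Request:
play_rows --motion '[[[0,0,0.03,0,0,0.0017],[0,0,0.055,0,0,0.0017],[0,0,0.0645,0,0,0.0017],[0,0,0.0645,0,0,0.0017],[0,0,0.0645,0,0,0.0017]]]'

```text
time_s: 4.72
position: [0.5051, -0.1534, 0.0658]
tcp_rot: [[0.76, 0.65, 0.001], [0.65, -0.76, -0.0], [0.0, 0.001, -1.0]]
force: [0.4, -0.4, 0.9]
opening: 1.0
grasp_force: 0.0
```

```bash
python3 - <<'E'
from u import *
s,p,R=st(); print(p,row(p,R,np.array([.505,-.155,.066]),yawR(-49.3)),s["force"],s["qvel"])
E
```

```text
[ 0.50514637 -0.15342299  0.06579221] [-0.0011  0.0011 -0.0002  0.04   -0.01   -0.12  ] [ 0.39959508 -0.41929618  0.85623796] [ 0.18551783 -1.05650745 -0.85763835  0.07464841 -0.17693663  0.24507484]
```

Good. Small correction, then close.

Request:
play_rows --motion '[[[-0.001,0.001,0,0,0,0],[-0.001,0.001,0,0,0,0],[-0.001,0.001,0,0,0,0],[-0.001,0.001,0,0,0,0],[-0.001,0.001,0,0,0,0],[-0.001,0.001,0,0,0,0],[-0.001,0.001,0,0,0,0],[-0.001,0.001,0,0,0,0]]]' --fingers 0.03

```text
time_s: 5.38
position: [0.505, -0.1543, 0.0649]
tcp_rot: [[0.759, 0.651, 0.0], [0.651, -0.759, -0.0], [0.0, 0.0, -1.0]]
force: [-0.5, 0.3, 0.4]
opening: 0.504
grasp_force: 29.8
```

Request:
play_rows --motion '[[[0,0,-0.02,0,0,0],[0,0,-0.05,0,0,0],[0,0,-0.08,0,0,0],[0,0,-0.1,0,0,0],[0,0,-0.1,0,0,0],[0,0,-0.1,0,0,0]]]'

```text
time_s: 5.88
position: [0.5049, -0.1543, 0.165]
tcp_rot: [[0.759, 0.651, 0.001], [0.651, -0.759, -0.001], [0.0, 0.001, -1.0]]
force: [-0.2, -0.9, -4.3]
opening: 0.504
grasp_force: 29.8
```

```bash
python3 - <<'E'
from u import *
s,p,R=st(); print(p,s["force"],s["opening"],s["grasp_force"])
P=np.array([.529,.157,.190]); print(row(p,R,P,yawR(-63.6)))
f,d=snap("wrist","w3"); q=proj(d,p+[0,0,.015]); x,y,i=crop(d,q[0],q[1],160,120,5); print(x,y,q); cv2.imwrite("pics/w3.png",i)
E
```

```text
[ 0.50493793 -0.1542844   0.16504954] [-0.20503215 -0.94968338 -4.33488058] 0.5036746013934357 29.804146327078342
[ 0.2208 -0.2207 -0.0251  0.06   -0.03   14.19  ]
242 210 [322.09956212 270.52723601]
```

View pics/w3.png

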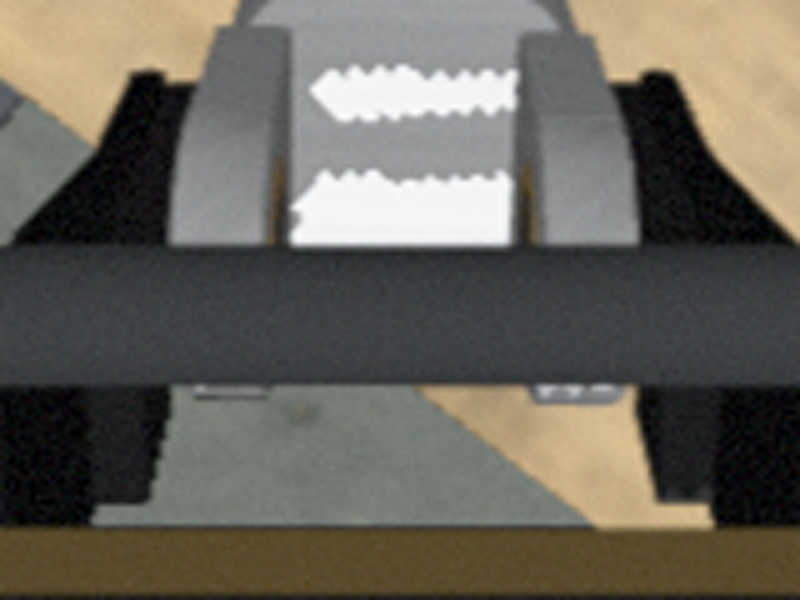

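Converted, 14.2 degrees / 180 = 0.0789.

Request:
play_rows --motion '[[[0.22,-0.22,-0.025,0,0,0.0789],[0.22,-0.22,-0.025,0,0,0.0789],[0.22,-0.22,-0.025,0,0,0.0789],[0.22,-0.22,-0.025,0,0,0.0789],[0.22,-0.22,-0.025,0,0,0.0789],[0.22,-0.22,-0.025,0,0,0.0789],[0.22,-0.22,-0.025,0,0,0.0789],[0.22,-0.22,-0.025,0,0,0.0789]]]'

```text
time_s: 6.6
position: [0.527, 0.1594, 0.1874]
tcp_rot: [[0.895, 0.446, -0.005], [0.446, -0.895, 0.001], [-0.004, -0.003, -1.0]]
force: [1.3, -0.0, -3.2]
opening: 0.505
grasp_force: 29.9
```

Request:
play_rows --motion '[[[0,0,0,0,0,0],[0,0,0,0,0,0],[0,0,0,0,0,0],[0,0,0,0,0,0]]]'

```text
time_s: 6.93
position: [0.5279, 0.1548, 0.1884]
tcp_rot: [[0.896, 0.443, -0.003], [0.443, -0.896, -0.001], [-0.003, -0.001, -1.0]]
force: [0.4, -0.1, -3.6]
opening: 0.505
grasp_force: 29.9
```

```bash
python3 - <<'E'
from u import *
s,p,R=st(); print(p,s["force"],s["opening"])
P=np.array([.529,.157,.165])-yawR(-63.6)[:,0]*-.0004; print(P,row(p,R,P,yawR(-63.6)))
f,d=snap("scene","s4"); f,D=snap("side","d4")
a=[]
for k in (d,D):
    q=proj(k,(.529,.157,.1)); x,y,i=crop(k,q[0],q[1],66,100,6); print(x,y); a.append(i[:,:396])
cv2.imwrite("pics/p4.png",np.hstack(a))
E
```

```text
[0.52788157 0.154759   0.18836437] [ 0.36581877 -0.13578899 -3.5748268 ] 0.5048939189398653
[0.52935828 0.15717785 0.165     ] [ 0.0025 -0.0015  0.0234 -0.05    0.19   -0.08  ]
256 133
278 130
```

View pics/p4.png

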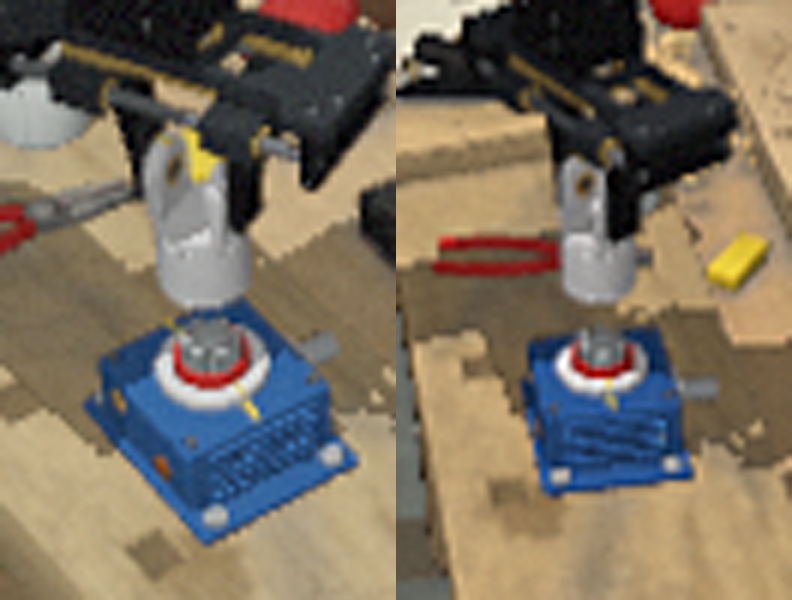

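Converted, 0.2 degrees / 180 = 0.0011.

Request:
play_rows --motion '[[[0.0025,-0.0015,0.01,0,0.0011,0],[0.0025,-0.0015,0.022,0,0.0011,0],[0.0025,-0.0015,0.022,0,0.0011,0],[0.0025,-0.0015,0.022,0,0.0011,0],[0.0025,-0.0015,0.022,0,0.0011,0],[0.0025,-0.0015,0.022,0,0.0011,0]]]'

```text
time_s: 7.53
position: [0.5309, 0.1582, 0.1683]
tcp_rot: [[0.896, 0.444, 0.004], [0.444, -0.896, 0.002], [0.004, 0.0, -1.0]]
force: [0.0, 0.0, -3.4]
opening: 0.503
grasp_force: 29.9
```

```bash
python3 - <<'E'
from u import *
f,d=snap("scene","s5"); f,D=snap("side","d5")
s,p,R=st(); print(p,s["force"],s["moment"])
P=np.array([.5293,.1572,.165]); print(row(p,R,P,yawR(-63.6)))
a=[]
for n,k in (("s",d),("d",D)):
    q=proj(k,(.529,.157,.09)); x,y,i=crop(k,q[0],q[1],50,50,8); print(x,y)
    for z in (.14,.11,.092,.06): 
        v=(proj(k,(.529,.157,z))-[x,y])*8; cv2.circle(i,(int(v[0]+4),int(v[1]+4)),3,(0,0,255),-1)
    a.append(i)
cv2.imwrite("pics/p5.png",np.hstack(a))
E
```

```text
[0.53082175 0.15834042 0.16841078] [-0.37852702  0.74200162 -4.66522502] [-0.08750562  0.13802525  0.0240897 ]
[-0.0019  0.0003  0.0034  0.02   -0.26   -0.02  ]
265 160
286 157
```

View pics/p5.png

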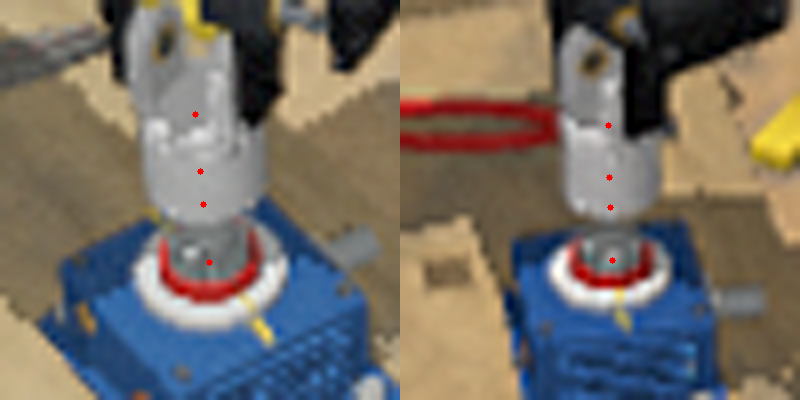

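Converted, -0.2 degrees / 180 = -0.0011.

Request:
play_rows --motion '[[[-0.0018,0.0003,0.003,0,-0.0011,0],[-0.0018,0.0003,0.006,0,-0.0011,0],[-0.0018,0.0003,0.009,0,-0.0011,0],[-0.0018,0.0003,0.011,0,-0.0011,0],[-0.0018,0.0003,0.011,0,-0.0011,0],[-0.0018,0.0003,0.011,0,-0.0011,0]]]'

```text
time_s: 8.13
position: [0.5288, 0.1573, 0.1566]
tcp_rot: [[0.896, 0.444, -0.001], [0.444, -0.896, -0.0], [-0.001, -0.0, -1.0]]
force: [0.2, 0.4, -3.3]
opening: 0.505
grasp_force: 29.9
```

```bash
python3 - <<'E'
from u import *
s,p,R=st(); print(p,s["force"],s["moment"])
P=np.array([.5293,.1572,.150]); print(row(p,R,P,yawR(-63.6)))
E
```

```text
[0.52880962 0.15731872 0.15659213] [ 0.15499436  0.37480412 -3.31236485] [-0.03903429  0.11658571 -0.00415688]
[ 0.0004  0.0003  0.0066 -0.01    0.03   -0.01  ]
```

Well placed. Descend slowly in 1.5 mm rows, watching the force.

Request:
play_rows --motion '[[[0.0003,0.0002,0.0015,0,0,0],[0.0003,0.0002,0.003,0,0,0],[0.0003,0.0002,0.0045,0,0,0],[0.0003,0.0002,0.006,0,0,0],[0.0003,0.0002,0.006,0,0,0]]]'

```text
time_s: 8.55
position: [0.5291, 0.1572, 0.1505]
tcp_rot: [[0.896, 0.444, -0.001], [0.444, -0.896, -0.0], [-0.001, -0.0, -1.0]]
force: [-0.9, 0.2, -3.4]
opening: 0.503
grasp_force: 29.9
```

Request:
play_rows --motion '[[[0,0,0.001,0,0,0],[0,0,0.002,0,0,0],[0,0,0.003,0,0,0],[0,0,0.003,0,0,0]]]'

```text
time_s: 8.88
position: [0.5292, 0.1572, 0.1477]
tcp_rot: [[0.896, 0.444, -0.0], [0.444, -0.896, -0.0], [-0.0, -0.0, -1.0]]
force: [-0.5, -0.5, -4.0]
opening: 0.505
grasp_force: 29.9
```

Request:
play_rows --motion '[[[0,0,0.001,0,0,0],[0,0,0.002,0,0,0],[0,0,0.003,0,0,0],[0,0,0.003,0,0,0]]]'

```text
time_s: 9.22
position: [0.5292, 0.1573, 0.1447]
tcp_rot: [[0.896, 0.444, -0.0], [0.444, -0.896, -0.0], [-0.0, -0.0, -1.0]]
force: [0.3, 0.3, -3.5]
opening: 0.503
grasp_force: 29.9
```

Request:
play_rows --motion '[[[0,0,0.001,0,0,0],[0,0,0.002,0,0,0],[0,0,0.003,0,0,0],[0,0,0.003,0,0,0]]]'

```text
time_s: 9.55
position: [0.5292, 0.1572, 0.1417]
tcp_rot: [[0.896, 0.444, -0.0], [0.444, -0.896, -0.0], [-0.0, -0.0, -1.0]]
force: [-0.2, -0.2, -3.0]
opening: 0.504
grasp_force: 29.9
```

Request:
play_rows --motion '[[[0,0,0.001,0,0,0],[0,0,0.002,0,0,0],[0,0,0.002,0,0,0]]]'

```text
time_s: 9.8
position: [0.5292, 0.1572, 0.1397]
tcp_rot: [[0.896, 0.444, -0.0], [0.444, -0.896, -0.0], [-0.0, -0.0, -1.0]]
force: [0.7, 0.1, -4.1]
opening: 0.502
grasp_force: 29.9
```

Request:
play_rows --motion '[[[0,0,0.001,0,0,0],[0,0,0.003,0,0,0],[0,0,0.004,0,0,0],[0,0,0.005,0,0,0],[0,0,0.005,0,0,0]]]'

```text
time_s: 10.22
position: [0.5291, 0.1572, 0.1346]
tcp_rot: [[0.896, 0.444, -0.001], [0.444, -0.896, -0.0], [-0.001, -0.0, -1.0]]
force: [0.6, -0.3, -4.4]
opening: 0.5
grasp_force: 29.9
```

Request:
play_rows --motion '[[[0,0,0.001,0,0,0],[0,0,0.002,0,0,0],[0,0,0.003,0,0,0],[0,0,0.004,0,0,0],[0,0,0.005,0,0,0],[0,0,0.005,0,0,0]]]'

```text
time_s: 10.72
position: [0.5294, 0.1573, 0.1305]
tcp_rot: [[0.896, 0.444, 0.001], [0.444, -0.896, 0.0], [0.001, 0.0, -1.0]]
force: [-2.3, -1.4, 5.0]
opening: 0.507
grasp_force: 29.9
```

Request:
play_rows --motion '[[[0,0,0.001,0,0,0],[0,0,0.002,0,0,0],[0,0,0.003,0,0,0],[0,0,0.0035,0,0,0],[0,0,0.0035,0,0,0]]]'

```text
time_s: 11.13
position: [0.5294, 0.1573, 0.1263]
tcp_rot: [[0.896, 0.444, 0.0], [0.444, -0.896, 0.0], [0.0, 0.0, -1.0]]
force: [-1.7, -0.7, 2.8]
opening: 0.506
grasp_force: 29.9
```

Request:
play_rows --motion '[[[0,0,0.0005,0,0,0],[0,0,0.001,0,0,0],[0,0,0.0015,0,0,0],[0,0,0.0015,0,0,0]]]'

```text
time_s: 11.47
position: [0.5294, 0.1572, 0.1251]
tcp_rot: [[0.896, 0.444, 0.0], [0.444, -0.896, -0.0], [0.0, 0.0, -1.0]]
force: [-1.8, -0.4, 6.5]
opening: 0.503
grasp_force: 29.9
```

Request:
play_rows --motion '[[[0,0,0.0005,0,0,0],[0,0,0.0005,0,0,0],[0,0,0.0005,0,0,0]]]'

```text
time_s: 11.72
position: [0.5294, 0.1572, 0.1251]
tcp_rot: [[0.896, 0.444, 0.0], [0.444, -0.896, -0.0], [0.0, 0.0, -1.0]]
force: [-2.6, -2.0, 9.6]
opening: 0.503
grasp_force: 29.9
```

Request:
play_rows --motion '[[[0,0,0.0005,0,0,0],[0,0,0.0005,0,0,0],[0,0,0.0005,0,0,0]]]'

```text
time_s: 11.97
position: [0.5294, 0.1572, 0.125]
tcp_rot: [[0.896, 0.445, 0.001], [0.445, -0.896, -0.0], [0.0, 0.0, -1.0]]
force: [-4.3, -0.9, 11.9]
opening: 0.506
grasp_force: 29.9
```

Converted, 27.2 degrees / 180 = 0.1511.

Request:
play_rows --motion '[[[0,0,-0.001,0,0,0],[0,0,-0.001,0,0,0.0222],[0,0,-0.001,0,0,0.0444],[0,0,-0.001,0,0,0.0667],[0,0,-0.001,0,0,0.0889],[0,0,-0.001,0,0,0.1111],[0,0,-0.001,0,0,0.1333],[0,0,-0.001,0,0,0.1511]]]'

```text
time_s: 12.63
position: [0.5293, 0.1573, 0.1251]
tcp_rot: [[1.0, -0.016, 0.0], [-0.016, -1.0, -0.0], [0.0, 0.0, -1.0]]
force: [-2.6, 0.3, 6.9]
opening: 0.505
grasp_force: 29.8
```

Request:
play_rows --motion '[[[0,0,0,0,0,0],[0,0,0,0,0,0],[0,0,0,0,0,0]]]'

```text
time_s: 12.88
position: [0.5294, 0.1572, 0.1251]
tcp_rot: [[1.0, -0.014, 0.0], [-0.014, -1.0, -0.0], [0.0, 0.0, -1.0]]
force: [-1.7, -0.4, 6.0]
opening: 0.5
grasp_force: 29.9
```

```bash
python3 - <<'E'
from u import *
s,p,R=st(); print(p,s["force"],s["moment"],np.degrees(np.arctan2(R[1,1],R[0,1])),s["joint_positions"])
f,d=snap("wrist","w6"); q=proj(d,p+[0,0,.015]); x,y,i=crop(d,q[0],q[1]-40,160,120,5); print(x,y); cv2.imwrite("pics/w6.png",i)
E
```

```text
[0.52937568 0.15722316 0.12510866] [-1.68544294 -0.36974105  6.03036924] [-0.12546334  0.40350514  0.14574477] -90.78024550025887 [ 4.95389119e+00  3.39626973e+01  9.84198791e+01 -2.09432150e-02
  4.76042999e+01  9.57482540e+01]
242 170
```

View pics/w6.png

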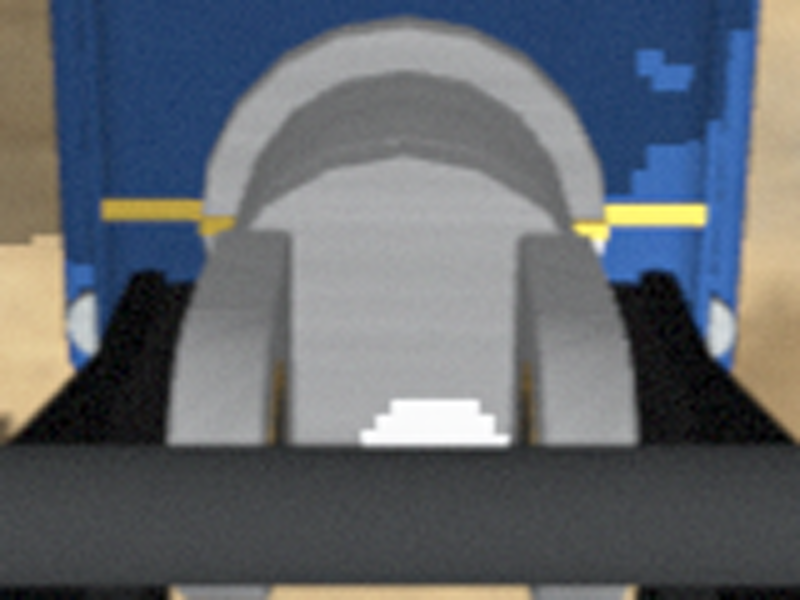

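Request:
play_rows --motion '[[[0,0,0,0,0,0],[0,0,0,0,0,0],[0,0,0,0,0,0],[0,0,0,0,0,0],[0,0,0,0,0,0],[0,0,0,0,0,0]]]' --fingers 0.075

```text
time_s: 13.43
position: [0.5294, 0.1573, 0.1247]
tcp_rot: [[1.0, -0.014, -0.0], [-0.014, -1.0, 0.0], [-0.0, -0.0, -1.0]]
force: [-0.4, 0.1, 0.1]
opening: 0.833
grasp_force: 0.0
```

Request:
play_rows --motion '[[[0,0,-0.01,0,0,0],[0,0,-0.03,0,0,0],[0,0,-0.06,0,0,0],[-0.03,0,-0.09,0,0,0],[-0.06,0,-0.1,0,0,0],[-0.06,0,-0.1,0,0,0],[-0.06,0,-0.1,0,0,0],[-0.06,0,-0.1,0,0,0]]]'

```text
time_s: 14.1
position: [0.47, 0.1582, 0.2256]
tcp_rot: [[1.0, -0.014, 0.002], [-0.014, -1.0, 0.0], [0.002, -0.0, -1.0]]
force: [0.2, -0.1, 0.4]
opening: 0.863
grasp_force: 0.0
```

```bash
python3 - <<'E'
from u import *
s,p,R=st(); print(p,s["force"],s["opening"])
f,d=snap("wrist","w7"); q=proj(d,(.529,.157,.12)); x,y,i=crop(d,q[0],q[1],160,120,5); print(x,y); cv2.imwrite("pics/w7.png",i)
E
```

```text
[0.47000138 0.15818101 0.22559019] [ 0.18972144 -0.07093264  0.44323457] 0.8627058910857222
242 67
```

View pics/w7.png

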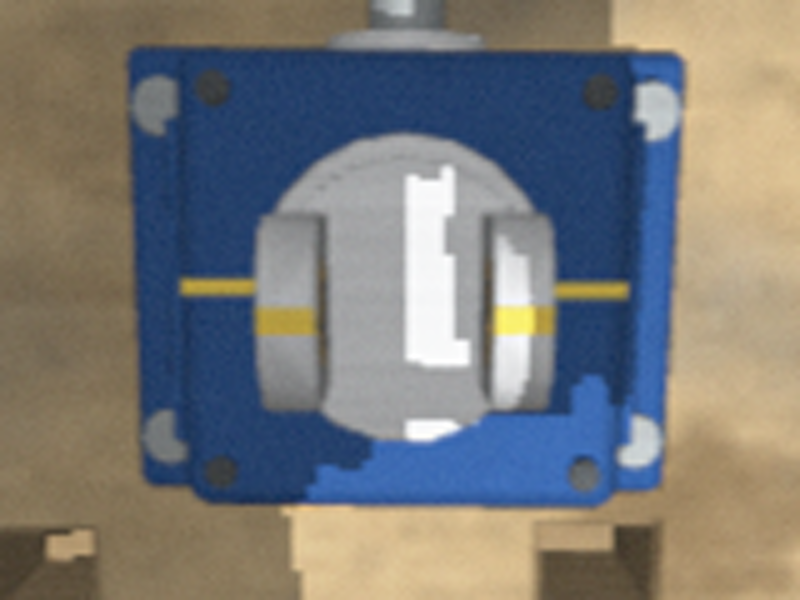

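The picture shows the yoke upright on the gland. Its ear marks at (288,321) and (524,321) run parallel to the index line, which goes from (180,288) to (628,291), within about 0.5°.

```bash
python3 -c "
from rig import bot
print(bot.hand_in())"
```

```text
the job is handed in; nothing more can be done
None
```

The yoke is meshed and fully home on the gland, its ears within about 0.5° of the index line, it is released with the arm clear, and the job is handed in; no verdict came back.

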